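# Set the brooch plaques face out on their easels

### The arm

A 7-joint arm with a two-finger parallel gripper is mounted at the origin on the work surface. World frame = base frame: x ahead of the robot, y to its left, z up, the work surface at z = 0. Lengths are in mm, angles in rad, forces in N, time in s.
With the tool pointing down it reaches from about 350 to 775 mm from the base axis. Payload 3.1 kg.
Tool frame: the origin (TCP) lies on the front face of the gripper's body, between the roots of the fingers; the fingertips stand 73 mm ahead of it and the grasp point (between the pads) lies 54 mm ahead of it; z points along the fingers, y is the line along which they close (so a half turn about z gives the same grasp; the last joint's range is limited). The gripper opens to 85 mm and grips with 20 to 120 N. Pads are 22 mm wide; open, the fingers measure 114 mm over their backs; the gripper's body (76 mm by 85 mm) begins 54 mm behind the grasp point. The pads swing forward as they close: fully open they stand 13 mm farther back than shut.
Start: joints at [1.088, 0.311, 0.014, 1.512, -0.004, 1.319, -0.027], TCP at [234.699, -497.425, 303.904] pointing down, gripper open.
Joint ranges: [-2.7, 2.7], [-0.3, 1.91], [-1.27, 1.3], [0.12, 2.57], [-1.44, 4.58], [0.2, 2.03], [-3.05, 3.05]. Speed limits (rad/s): [2.79, 2.79, 3.14, 3.14, 3.14, 3.14, 3.14].

### API

Orientations are given as a unit quaternion [w, x, y, z].
In Python, from plant import telemetry, viewer, workorder gives the robot as it stands.
- The arm moves only by the tool move_arm, never from a script. Its argument "rows" is a list of rows, each a list of 3 entries, a list of its own where there are three numbers: the turn, a rotation vector about the world's x, y, z each as a share of 120 degrees, from -1 to 1, then the shift along the world's x, y, z each as a share of 1 m, from -1 to 1, then the closure, from -1 (fully open) to 1 (shut). In form: [[[ax, ay, az], [dx, dy, dz], claw], ...]. A call has 1 to 20 rows; each row is the pose to reach, as a shift and turn from the pose commanded when the call began; what a row does not reach only later rows make up. A row lasts 1/12 s, in which the tool goes at most 41.7 mm and 7.16 degrees, less where a joint would pass 70% of its speed; a pose out of reach is approached as far as the arm can. A call with a number of a shift or a turn outside -1 to 1 is refused whole. A call with a gripper value outside its range is refused whole. The fingers move at their own pace and stop on an object; "squeeze" is the grip in N (left out, the last holds). Time passes only in rows, so rows that repeat a pose let the fingers close. It gives the time, the measured TCP pose, the force, the opening and the grip force at its end, in the units of the state.
- telemetry.get_obs(): the state, without advancing time (a new reading comes with each control period).
- viewer.camera(name): name is "scene" or "top" or "wrist"; returns (picture, depth): 384x512x3 uint8, red, green, blue; 384x512 float32, mm along the optical axis (not along the pixel's ray), 0 where there is no reading.
- viewer.camera_model(name): a dict with "fx", "fy", "cx", "cy" (pixels), "R" (3x3) and "t" (3): a world point X has camera coordinates R X + t; the wrist camera has in their place "T_tool_cam" (4x4, takes a point from camera to tool coordinates, whose origin is the TCP and whose axes are the flange's). Camera axes: x right, y down, z forward; pixel columns grow to the right and rows downward; lengths in mm; the calibration is good to about 2 mm. A picture is of the moment at which its call begins: read the wrist's pose just before it. camera_model takes no time and is no camera call.
- workorder.hand_in(): hands the job in; it is judged then, once.
Trained networks look in the newest picture that a camera, given by its name, has taken for a name from the list of things; names that differ only in an ending like _2 or _b are one class to them, and where a whole thing is asked for, a point or a joint stands for the part that bears it (a point fixed in the world has none). Each returns a list of dicts, best first, with "conf" (0 to 1); they miss things now and then, are a little off and sometimes report something else, mostly with a low value. They report only what shows in the picture. A call takes as long as a camera call.
- viewer.recognise(camera, thing): "at" ([row, column] in pixels, amid what is visible of it).
The state is a dict: "time": time; "joint_pos": joint angles; "joint_vel": joint speeds; "joint_efforts": joint torques, N m; "eef_pos": TCP position; "eef_rot": TCP orientation; "ft_force": force on the tool from outside, world axes, zero at the start; "torque": the same for the moment, N m; "width": finger opening in mm; "finger_force": force on a finger pad.
Only numpy, scipy, OpenCV 4.12 (cv2) and the standard library are available. Lean on these libraries where they do the work, as an engineer would, in place of code of your own. Each camera call takes 0.05 s, during which the arm holds its last target. There are 200 camera calls.

### The job

The blue and the yellow brooch plaques lie on the white tiles, not all of them the right way up. Lean each one on the easel with the base of its own colour, turning it over where needed, so that it stands centred and square on the lip with its stones showing outwards (either short end may be up). Leave the green plaque and everything else on the table where it is.

Things in the scene. Friction and masses are not known exactly. Their poses are not given: they have to be found in the camera images.
- blue_plaque: Blue-edged brooch plaque, solid slab 90 x 44 x 10 mm (own x, y, z), about 70 g, origin at its centre. +z points out of the front (white enamel, one large and two small coloured stones, sunk below the raised rim); -z is the plain back (dark plate, brass pin). Starts lying flat on the blue tile; own z tells which face is up.
- yellow_plaque: Yellow-edged brooch plaque, solid slab 90 x 44 x 10 mm (own x, y, z), about 70 g, origin at its centre. +z points out of the front (white enamel, one large and two small coloured stones, sunk below the raised rim); -z is the plain back (dark plate, brass pin). Starts lying flat on the yellow tile; own z tells which face is up.
- green_plaque: Green-edged brooch plaque, solid slab 90 x 44 x 10 mm (own x, y, z), about 70 g, origin at its centre. +z points out of the front (white enamel, one large and two small coloured stones, sunk below the raised rim); -z is the plain back (dark plate, brass pin). Already leaning face out on the green easel; to be left alone.
- blue_easel: Fixed aluminium display easel on a blue base, 86 x 44 x 10 mm; origin at the centre of the base's underside; own +x is the way it displays. Back panel 28 mm wide, 6 thick, 54 long, sloping 50 deg from horizontal: out of slope n = (0.766, 0, 0.643), up slope u = (-0.643, 0, 0.766). Slope and lip meet at (28, 0, 45) mm; the lip, 28 mm wide, stands 15 mm out.
- yellow_easel: Fixed aluminium display easel on a yellow base, 86 x 44 x 10 mm; origin at the centre of the base's underside; own +x is the way it displays. Back panel 28 mm wide, 6 thick, 54 long, sloping 50 deg from horizontal: out of slope n = (0.766, 0, 0.643), up slope u = (-0.643, 0, 0.766). Slope and lip meet at (28, 0, 45) mm; the lip, 28 mm wide, stands 15 mm out.
- green_easel: Fixed aluminium display easel on a green base, 86 x 44 x 10 mm; origin at the centre of the base's underside; own +x is the way it displays. Back panel 28 mm wide, 6 thick, 54 long, sloping 50 deg from horizontal: out of slope n = (0.766, 0, 0.643), up slope u = (-0.643, 0, 0.766). Slope and lip meet at (28, 0, 45) mm; the lip, 28 mm wide, stands 15 mm out.
- blue_easel_seat (a point): Where the centre of a plaque lies when it leans fully home on the blue easel: 45 mm up the slope from the lip, 5 mm out. Axes as the easel's. A seated plaque overhangs the panel by 8 mm at each side and 36 mm at its top; behind the panel are only a 10 x 18 mm post and a 6 mm leg, lower than its top edge.
- yellow_easel_seat (a point): Where the centre of a plaque lies when it leans fully home on the yellow easel: 45 mm up the slope from the lip, 5 mm out. Axes as the easel's. A seated plaque overhangs the panel by 8 mm at each side and 36 mm at its top; behind the panel are only a 10 x 18 mm post and a 6 mm leg, lower than its top edge.
- blue_tile: White ceramic tile on which the blue plaque starts, 130 x 130 x 8 mm, fixed. Origin at the centre of its underside.
- yellow_tile: White ceramic tile on which the yellow plaque starts, 130 x 130 x 8 mm, fixed. Origin at the centre of its underside.
- mirror: Round table mirror, fixed: 110 mm wide foot, thin stem, upright disc 130 mm across with its plane across own x, top at 275 mm. Origin under the foot's centre.
- bracelet_stand: T-shaped bracelet stand, fixed: 90 mm foot, padded bar 40 mm thick and 140 mm long along own y, top at 190 mm. Origin under the foot's centre.
- glass_dish: Clear round dish, 84 mm across, 35 mm high, loose. Origin at the centre of its underside.
- pearl_bracelet: Pearl bracelet lying flat, 65 mm across, 12 mm high, loose. Origin at the centre of its underside.
- ring_box: Blue fabric ring box, 50 x 50 x 36 mm, loose. Origin at the centre of its underside.
- cleaner_bottle: Amber bottle, 44 mm across, 90 mm high, loose. Origin at the centre of its underside.
- bead_jar: Green glass jar, 56 mm across, 50 mm high, loose. Origin at the centre of its underside.

How it is judged:
By the outcome, as a careful person would: the job done as asked, in the order asked, and still so for the second after the job is handed in, with the robot touching nothing.
It also fails if it takes over 64 s, if anything falls off the work surface, if the arm or the gripper's body presses on something with over 40 N, if the wrist force passes 120 N, or if a joint passes its speed limit or range.

## Working session

There is one attempt and no reset: what is moved stays moved. The work goes in short steps, Python scripts to look and compute and a tool call to move; the robot and the scene stay as the last step left them, time stands still between calls to the robot, and variables do not carry over. Pictures are saved under pics/ and viewed, at most 10 in all, crops included, and the job is handed in when it is done.

Besides the shell and the picture viewer there is one more tool, called after "Call:" as name([rows], argument=value, ...), one row to a line, values as JSON. move_arm: Moves the arm, as the interface text tells. Shift numbers are shares of 1 m and turn numbers shares of 120 degrees, none past 1 either way. Its arguments: {"type":"object","properties":{"rows":{"type":"array"},"squeeze":{"type":"number"}},"required":["rows"]}

```bash
ls; mkdir -p pics; cat > h.py <<'E'
import numpy as np, cv2
from scipy.spatial.transform import Rotation as Ro
from plant import telemetry, viewer, workorder
def world(cam, d, rc, m=None):
    m=m or viewer.camera_model(cam); r,c=rc
    z=d
    p=np.array([(c-m['cx'])/m['fx']*z,(r-m['cy'])/m['fy']*z,z])
    return np.array(m['R']).T@(p-np.array(m['t']))
def cloud(cam,d):
    m=viewer.camera_model(cam); r,c=np.indices(d.shape)
    p=np.stack([(c-m['cx'])/m['fx']*d,(r-m['cy'])/m['fy']*d,d],-1)
    return (p-np.array(m['t']))@np.array(m['R'])
E
python3 - <<'E'
from h import *
o=telemetry.get_obs(); print(o)
for cam in('top','scene'):
    im,d=viewer.camera(cam); np.savez(f'{cam}.npz',im=im,d=d)
    cv2.imwrite(f'pics/{cam}0.png',im[...,::-1])
    C=cloud(cam,d)
    m=viewer.camera_model(cam);print(cam,m['fx'],-np.array(m['R']).T@np.array(m['t']))
    for n in 'blue_plaque yellow_plaque green_plaque blue_easel yellow_easel green_easel blue_tile yellow_tile mirror bracelet_stand glass_dish pearl_bracelet ring_box cleaner_bottle bead_jar'.split():
        for q in viewer.recognise(cam,n)[:2]:
            a=np.round(q['at']).astype(int); print(n,round(q['conf'],2),a,C[a[0],a[1]].round(0))
E
```

```text
pics
{'time': 0.0, 'joint_pos': array([ 1.08827135,  0.31176006,  0.01396832,  1.51308553, -0.00441208,
        1.31916445, -0.02717664]), 'joint_vel': array([ 0.00012683,  0.00051393, -0.00053075,  0.0001137 ,  0.00086562,
        0.00247181, -0.0002535 ]), 'joint_efforts': array([ 4.88225396e-04, -3.79910982e+01,  1.46175544e-01, -2.30593747e+01,
        1.22051607e-02,  1.36665202e-02,  2.14413132e-05]), 'eef_pos': array([ 234.46974777, -496.90032295,  302.79041433]), 'eef_rot': array([-1.15514765e-03,  9.75793586e-01,  2.18690316e-01, -2.99253389e-04]), 'ft_force': array([-0.64208223,  0.4202346 ,  0.05104149]), 'torque': array([-0.0061716 ,  0.00185009,  0.00529621]), 'finger_force': 0.0, 'width': 85.80954027064783}
top 362.09975943475837 [ 450.6936582   -18.95597211 1454.15464608]
blue_plaque 0.52 [156 214] [683. 164.  17.]
yellow_plaque 0.59 [160 289] [ 669. -136.   18.]
green_plaque 0.73 [204 265] [490. -41. 100.]
green_plaque 0.28 [160 207] [668. 193.  10.]
blue_easel 0.61 [204 308] [ 493. -207.   59.]
yellow_easel 0.78 [204 214] [489. 153.  72.]
yellow_easel 0.46 [158 292] 
[... 960 characters left out ...]
asel 0.78 [200 237] [505. -27.  16.]
green_easel 0.69 [241 215] [ 691. -148.   16.]
blue_tile 0.57 [220 316] [685. 185.  17.]
blue_tile 0.47 [191 286] [507. 153.  21.]
yellow_tile 0.82 [248 210] [ 705. -167.    5.]
mirror 0.57 [153 394] [623. 477. 185.]
mirror 0.46 [182 208] [ 409. -106.   45.]
bracelet_stand 0.89 [210  84] [ 624. -490.  155.]
glass_dish 0.89 [221 255] [621.   0.   6.]
glass_dish 0.2 [212 365] [710. 346.  33.]
pearl_bracelet 0.67 [252 142] [ 658. -361.   -1.]
ring_box 0.82 [210 362] [698. 342.  33.]
cleaner_bottle 0.52 [173 263] [395. 105.  39.]
cleaner_bottle 0.49 [183 234] [517. -40.  96.]
bead_jar 0.76 [182 206] [ 404. -112.   43.]
bead_jar 0.31 [181 235] [487. -29.  83.]
```

```bash
python3 - <<'E'
from h import *
a=np.load('top.npz')['im'][130:260,130:420]; b=np.load('scene.npz')['im'][130:290,60:440]
cv2.imwrite('pics/a.png',cv2.resize(a,(800,359),interpolation=2)[...,::-1]);cv2.imwrite('pics/b.png',cv2.resize(b,(800,337),interpolation=2)[...,::-1])
# tiles/plaques/easels by colour in top cloud
z=np.load('top.npz');im,d=z['im'],z['d'];C=cloud('top',d);hsv=cv2.cvtColor(im,cv2.COLOR_RGB2HSV)
for n,(lo,hi) in dict(blue=(95,130),yellow=(18,35),green=(40,85)).items():
    m=((hsv[...,0]>=lo)&(hsv[...,0]<=hi)&(hsv[...,1]>90)&(hsv[...,2]>50)).astype(np.uint8)
    k,l,s,c=cv2.connectedComponentsWithStats(m)
    for i in range(1,k):
        if s[i,4]>25:
            P=C[l==i]; Q=P[:,:2].astype(np.float32); print(n,s[i],np.median(P,0).round(),[np.round(v,1) for v in cv2.minAreaRect(Q)])
E
```

```text
blue [407   0 105   1 105] [ 1752. -1212.  -661.] [array([ 1750.2, -1209.2]), array([ 18.7, 618.5]), np.float64(0.5)]
blue [208 147  11  21  35] [698. 148.  19.] [array([679.1, 167.2]), array([81.3, 41.2]), np.float64(1.5)]
blue [160 148  16  14 150] [686. 347.  36.] [array([565.2, 184.6]), array([463.6,  57.6]), np.float64(53.6)]
blue [298 198  23  10  59] [ 497. -222.   11.] [array([ 500.8, -216.8]), array([35.9, 88. ]), np.float64(0.6)]
blue [ 474  262   34   49 1410] [  113. -1211.  -433.] [array([ 211.6, -674.1]), array([1374.5,  236.8]), np.float64(79.7)]
yellow [207 196  22  13 140] [495. 131.  10.] [array([498.2, 147.6]), array([45.5, 85.7]), np.float64(5.0)]
```

View pics/a.png

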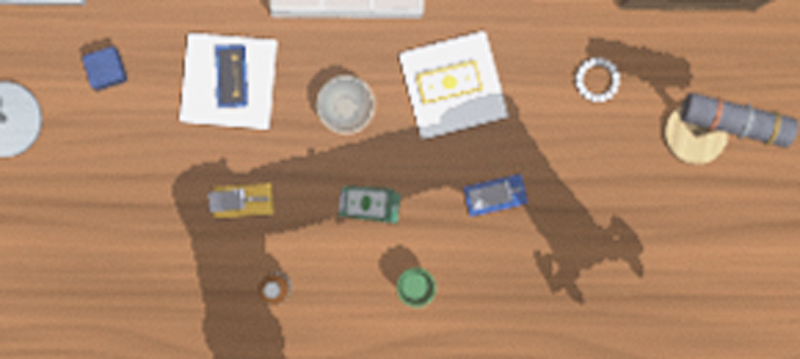

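View pics/b.png

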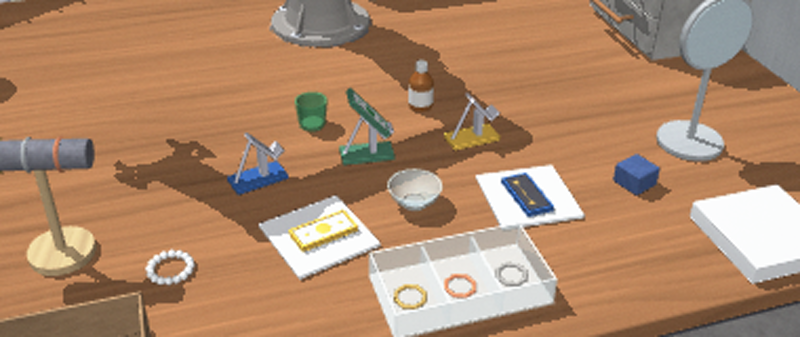

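Blue plaque lies face down (dark plate and pin, crop a ≈(230,75)); yellow lies face up (≈(450,82)). All easels face +y: panels are at the left end in the top view and the right end in the scene view. Next I move over the right-hand half for a closer look.

Call:
move_arm([
  [[0,0,0.66],[0.31,0.3,0.07],-1],
  [[0,0,0.66],[0.31,0.3,0.07],-1],
  [[0,0,0.66],[0.31,0.3,0.07],-1],
  [[0,0,0.66],[0.31,0.3,0.07],-1],
  [[0,0,0.66],[0.31,0.3,0.07],-1],
  [[0,0,0.66],[0.31,0.3,0.07],-1],
  [[0,0,0.66],[0.31,0.3,0.07],-1],
  [[0,0,0.66],[0.31,0.3,0.07],-1],
  [[0,0,0.66],[0.31,0.3,0.07],-1],
  [[0,0,0.66],[0.31,0.3,0.07],-1],
  [[0,0,0.66],[0.31,0.3,0.07],-1],
  [[0,0,0.66],[0.31,0.3,0.07],-1],
  [[0,0,0.66],[0.31,0.3,0.07],-1],
  [[0,0,0.66],[0.31,0.3,0.07],-1],
])

```text
time: 2.77
eef_pos: [544.1, -198.7, 373.5]
eef_rot: [-0.0, 0.614, 0.79, -0.001]
ft_force: [0.9, -1.1, 0.3]
width: 84.9
finger_force: 0.0
```

```bash
cat >> h.py <<'E'
def wrist(tag):
    o=telemetry.get_obs(); im,d=viewer.camera('wrist'); m=viewer.camera_model('wrist')
    q=o['eef_rot']; Rt=Ro.from_quat([q[1],q[2],q[3],q[0]]).as_matrix(); T=np.array(m['T_tool_cam'])
    r,c=np.indices(d.shape); p=np.stack([(c-m['cx'])/m['fx']*d,(r-m['cy'])/m['fy']*d,d],-1)
    C=(p@T[:3,:3].T+T[:3,3])@Rt.T+np.array(o['eef_pos']); C[d==0]=np.nan
    np.savez(tag+'.npz',im=im,d=d,C=C); cv2.imwrite(f'pics/{tag}.png',im[...,::-1])
    return o,im,d,C
def rect(P):
    Q=P[:,:2].astype(np.float32); b=cv2.minAreaRect(Q); return np.round(b[0],1),np.round(b[1],1),round(b[2],1)
E
python3 - <<'E'
from h import *
o,im,d,C=wrist('w1'); print({k:np.round(o[k],3) for k in('time','joint_pos','eef_pos','eef_rot')})
m=viewer.camera_model('wrist');print(m)
print(C[::95,::127].round())
E
```

```text
{'time': np.float64(2.767), 'joint_pos': array([ 0.599,  0.379, -0.412,  1.277,  0.15 ,  1.516,  0.455]), 'eef_pos': array([ 544.054, -198.7  ,  373.514]), 'eef_rot': array([-0.   ,  0.614,  0.79 , -0.001])}
{'fx': 308.12166909996034, 'fy': 308.12166909996034, 'cx': 257.38013562209187, 'cy': 193.1112574988759, 'T_tool_cam': array([[-1.04348316e-03, -9.65999897e-01, -2.58540346e-01,
         6.58026138e+01],
       [ 9.99999371e-01, -9.01827120e-04, -6.66501792e-04,
         8.54245575e-01],
       [ 4.10681968e-04, -2.58540878e-01,  9.66000231e-01,
        -6.81306042e+01],
       [ 0.00000000e+00,  0.00000000e+00,  0.00000000e+00,
         1.00000000e+00]])}
[[[ 1.750e+02 -8.400e+01 -2.000e+00]
  [ 3.330e+02 -4.400e+01 -3.000e+00]
  [ 4.980e+02 -3.000e+01  8.600e+01]
  [ 6.420e+02  2.900e+01  1.600e+01]
  [ 8.010e+02  7.300e+01  3.000e+00]]

 [[ 1.800e+02 -2.020e+02 -2.000e+00]
  [ 3.490e+02 -1.590e+02 -2.000e+00]
  [ 5.180e+02 -1.160e+02 -1.000e+00]
  [ 6.870e+02 -7.300e+01 -3.000e+00]
  [ 8.320e+02 -3.800e+01  3.000e+01]]

 [[ 1.840e+02 -3.400e+02 -2.000e+00]
  [ 3.680e+02 -2.930e+02 -1.000e+00]
  [ 5.510e+02 -2.470e+02 -3.000e+00]
  [ 7.300e+02 -1.990e+02  7.000e+00]
  [ 9.160e+02 -1.540e+02 -1.000e+00]]

 [[ 1.910e+02 -5.020e+02 -1.000e+00]
  [ 5.000e+02 -2.000e+02  3.500e+02]
  [ 5.900e+02 -4.010e+02 -2.000e+00]
  [ 5.840e+02 -1.800e+02  3.480e+02]
  [ 1.746e+03 -5.720e+02 -7.340e+02]]

 [[ 4.850e+02 -2.080e+02  3.840e+02]
  [ 5.180e+02 -1.850e+02  3.980e+02]
  [ 5.410e+02 -1.870e+02  3.900e+02]
  [ 5.610e+02 -1.740e+02  3.980e+02]
  [ 6.010e+02 -1.790e+02  3.830e+02]]]
```

View pics/w1.png

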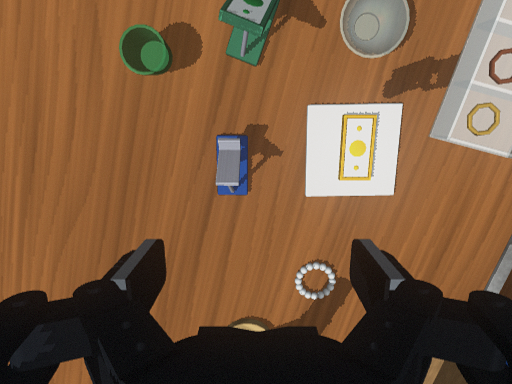

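The wrist picture shows the yellow plaque face up (row 147, col 358) on its tile, and the blue easel at (165, 232) with its panel and lip towards the top of the picture (+y). Now I take precise poses.

```bash
cat >> h.py <<'E'
def hs(im,lo,hi,s=90,v=50):
    h=cv2.cvtColor(im,cv2.COLOR_RGB2HSV); return (h[...,0]>=lo)&(h[...,0]<=hi)&(h[...,1]>s)&(h[...,2]>v)
def near(C,x,y,r): return np.hypot(C[...,0]-x,C[...,1]-y)<r
def easel(C,im,m,x,y):
    # m: base colour mask
    P=C[m&near(C,x,y,70)&(C[...,2]>2)&(C[...,2]<14)]; b=rect(P); print('base',len(P),b,'z',np.median(P[:,2]))
    P=C[near(C,x,y,70)&(C[...,2]>22)]; print('upper',len(P),rect(P),P[:,2].max())
    return P
E
python3 - <<'E'
from h import *
z=np.load('w1.npz');im,C=z['im'],z['C']
P=C[near(C,672,-138,75)&(C[...,2]>11.5)]; print('yp z',len(P),rect(P),np.median(P[:,2]))
m=hs(im,18,35,80)&near(C,672,-138,75);P=C[m];print('yp col',len(P),rect(P),np.median(P[:,2]))
h=cv2.cvtColor(im,cv2.COLOR_RGB2HSV)
m=near(C,672,-138,110)&(C[...,2]>4)&(C[...,2]<10)&(h[...,1]<60);P=C[m];print('tile',len(P),rect(P),np.median(P[:,2]))
P=easel(C,im,hs(im,100,130,120),500,-217)
# panel plane: normals via local fit
c,_,a=rect(P)
from numpy.linalg import lstsq
for k in range(3):
    A=np.c_[P[:,:2],np.ones(len(P))]; s=lstsq(A,P[:,2],rcond=None)[0]; e=P[:,2]-A@s; P=P[abs(e)<max(3,1.5*e.std())]
print('plane',s,'slope',np.degrees(np.arctan(np.hypot(*s[:2]))),'az',np.degrees(np.arctan2(-s[1],-s[0])),len(P),rect(P))
print(np.percentile(P,[1,50,99],axis=0).round(1))
# green for check
P=C[near(C,490,-41,70)&(C[...,2]>60)];print('green top',rect(P))
E
```

```text
yp z 2928 (array([ 649.6, -156.2]), array([94.7, 89.4]), 14.2) 15.750632768548172
yp col 965 (array([ 673.5, -149.4]), array([44.9, 88.1]), 14.5) 15.68838681605422
tile 6185 (array([ 694.6, -150.2]), array([178.7, 129.7]), 15.2) 6.1610686824477625
base 629 (array([ 510.5, -217.4]), array([42. , 84.7]), 13.8) z 8.188141989781286
upper 26882 (array([ 513.4, -198. ]), array([85.5, 65.6]), 57.0) 399.3655043921616
plane [2.23651379e-02 7.53867549e-01 5.13067866e+02] slope 37.02357039878054 az -91.69930681332366 20456 (array([ 517.5, -199.5]), array([93.4, 29.1]), 21.9)
[[ 474.5 -220.   360.4]
 [ 517.7 -189.1  380.2]
 [ 557.1 -175.2  398.1]]
green top (array([494.8, -40.7]), array([49.2, 44.1]), 83.7)
```

Call:
move_arm([
  [[0,0,0],[0.03,0.37,0],-1],
  [[0,0,0],[0.03,0.37,0],-1],
  [[0,0,0],[0.03,0.37,0],-1],
  [[0,0,0],[0.03,0.37,0],-1],
  [[0,0,0],[0.03,0.37,0],-1],
  [[0,0,0],[0.03,0.37,0],-1],
  [[0,0,0],[0.03,0.37,0],-1],
  [[0,0,0],[0.03,0.37,0],-1],
  [[0,0,0],[0.03,0.37,0],-1],
  [[0,0,0],[0.03,0.37,0],-1],
  [[0,0,0],[0.03,0.37,0],-1],
  [[0,0,0],[0.03,0.37,0],-1],
])

```text
time: 3.82
eef_pos: [575.1, 170.2, 373.6]
eef_rot: [0.001, 0.614, 0.789, -0.001]
ft_force: [0.3, -0.0, 0.8]
width: 85.4
finger_force: 0.0
```

```bash
cat > kin.py <<'E'
from h import *
from scipy.optimize import least_squares
# data: q, pos, quat(wxyz)
D=[([1.08827,.31176,.01397,1.51309,-.00441,1.31916,-.02718],[234.47,-496.90,302.79],[-1.155e-3,.975794,.21869,-3e-4]),
   ([.599,.379,-.412,1.277,.15,1.516,.455],[544.054,-198.7,373.514],[0,.614,.79,-.001])]
def fk(q,p):
    h,L1,a1,L2,a2,L3,off1=p
    R=Ro.from_euler('z',-q[0]+off1); x=np.array([0,0,h])
    R=R*Ro.from_euler('y',q[1]); R=R*Ro.from_euler('z',-q[2]); x=x+R.apply([a1,0,L1])
    R=R*Ro.from_euler('y',q[3]); x=x+R.apply([-a1,0,0]); R=R*Ro.from_euler('z',-q[4]); x=x+R.apply([a2,0,L2])
    R=R*Ro.from_euler('y',q[5]); R=R*Ro.from_euler('z',-q[6]); x=x+R.apply([0,0,L3])
    return x,R*Ro.from_euler('z',90,degrees=True)
def res(p,D):
    r=[]
    for q,x,w in D:
        X,R=fk(q,p); r+=list(X-x); T=Ro.from_quat([w[1],w[2],w[3],w[0]]); r+=list((R.inv()*T).as_rotvec()*300)
    return np.array(r)
E
python3 - <<'E'
from kin import *
o,im,d,C=wrist('w2'); print({k:np.round(o[k],3) for k in('time','joint_pos','eef_pos','eef_rot')})
D.append((o['joint_pos'],o['eef_pos'],o['eef_rot']))
open('kin.py','a').write(f"D.append(({list(o['joint_pos'])},{list(o['eef_pos'])},{list(o['eef_rot'])}))\n")
s=least_squares(lambda p:np.r_[res(p,D),(p-[300,400,0,400,0,200,0])*.01*np.array([1,1,1,1,1,1,0])],[300,400,0,400,0,200,0]); print('kin',s.x.round(2)); print(res(s.x,D).reshape(-1,6).round(1))
m=hs(im,100,130,100)&near(C,679,167,75)&(C[...,2]>9);P=C[m];print('bp col',len(P),rect(P),np.median(P[:,2]))
h=cv2.cvtColor(im,cv2.COLOR_RGB2HSV)
P=C[near(C,679,167,60)&(C[...,2]>11.5)&(C[...,2]<40)]; print('bp z',len(P),rect(P),np.median(P[:,2]))
P=easel(C,im,hs(im,15,38,110),500,148)
for n,f,x,y in(('Y','w2',500,148),('B','w1',505,-215),('G','w1',490,-45)):
    CC=np.load(f+'.npz')['C']; P=CC[near(CC,x,y,75)&(CC[...,2]>22)&(CC[...,2]<150)]
    print(n,'upper',len(P),rect(P),np.percentile(P,[1,50,99],axis=0).round(1).tolist())
E
```

```text
{'time': np.float64(3.817), 'joint_pos': array([ 0.024,  0.445, -0.541,  1.208,  0.226,  1.547, -0.23 ]), 'eef_pos': array([575.142, 170.222, 373.624]), 'eef_rot': array([ 0.001,  0.614,  0.789, -0.001])}
kin [ 1.9474e+02  5.1051e+02 -1.3860e+01  4.1134e+02 -4.8440e+01  3.1196e+02
 -2.0000e-02]
[[ 6.6  3.2  0.2 -0.  -0.  -5.4]
 [-0.2  2.3  0.1  0.1 -0.2 -5.2]
 [ 1.1 -0.6 -0.4 -0.  -0.  -5.4]]
bp col 537 (array([679.7, 167.2]), array([89.9, 42.8]), 2.8) 15.974092911814353
bp z 1963 (array([679.8, 166.4]), array([90.1, 44.3]), 2.6) 16.09357584668726
base 855 (array([499.9, 148.2]), array([43.8, 86.1]), 4.1) z 8.19385182392881
upper 19362 (array([511.7, 170.5]), array([89. , 66.3]), 45.1) 399.5950854471089
Y upper 1130 (array([499.3, 153.2]), array([27.9, 75.8]), 4.0) [[484.1, 123.8, 38.1], [499.2, 161.3, 59.8], [513.3, 190.4, 84.5]]
B upper 1109 (array([ 510.2, -212.9]), array([28.1, 75.7]), 13.7) [[490.6, -240.1, 40.7], [508.4, -204.6, 59.4], [525.0, -175.3, 84.5]]
G upper 1576 (array([494.9, -40.2]), array([56.4, 44.1]), 83.7) [[472.2, -66.2, 29.5], [496.1, -51.3, 106.5], [518.1, -22.0, 118.9]]
```

View pics/w2.png

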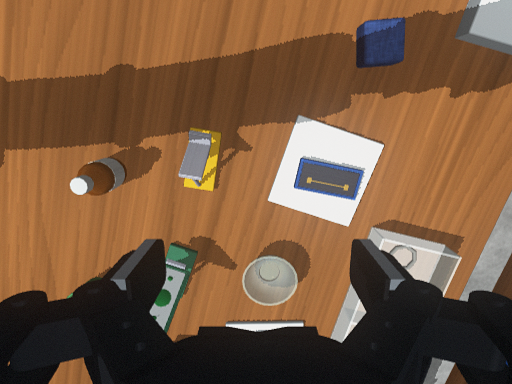

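The wrist picture confirms the blue plaque is back up (dark plate and pin at (178, 328)), and shows the yellow easel at (160, 203). For the blue one I'd hold one end with the tool tilted, then seat it from behind the easel, so I check that this is within reach.

```bash
cat >> kin.py <<'E'
P0=least_squares(lambda p:np.r_[res(p,D),(p-[300,400,0,400,0,200,0])*.01*np.array([1,1,1,1,1,1,0])],[300,400,0,400,0,200,0]).x
lo=np.array([-2.7,-.3,-1.27,.12,-1.44,.2,-3.05]);hi=np.array([2.7,1.91,1.3,2.57,4.58,2.03,3.05])
def ik(x,R,seeds):
    best=None
    for s in seeds:
        def f(q):
            X,Q=fk(q,P0); return np.r_[X-x,(Q.inv()*R).as_rotvec()*300,(q-s)*.3]
        r=least_squares(f,np.clip(s,lo+.01,hi-.01),bounds=(lo,hi))
        e=f(r.x)[:6]; k=np.abs(e).max()
        if best is None or k<best[0]: best=(k,r.x)
    return best
def v(az,el): az,el=np.radians([az,el]); return np.array([np.cos(el)*np.cos(az),np.cos(el)*np.sin(az),np.sin(el)])
def frame(z,x):
    x=x-z*(x@z); x/=np.linalg.norm(x); return Ro.from_matrix(np.c_[x,np.cross(z,x),z])
def easelpt(c,yaw,p):
    return np.array([c[0],c[1],0])+Ro.from_euler('z',yaw,degrees=True).apply(p)
n_=np.array([.766,0,.643]);u_=np.array([-.643,0,.766]);lip_=np.array([28,0,45.])
BE=((510.5,-217.4),103.8);YE=((499.9,148.2),94.1)
E
python3 - <<'E'
from kin import *
rng=np.random.default_rng(0); q0=np.array(D[-1][0])
S=[q0]+[rng.uniform(lo,hi) for _ in range(25)]
for a in(40,45,50):
    t=v(2.7,-a); g=np.array([679.7,166.8,13])+(-37)*v(2.7,0)+np.array([0,0,17]); R=frame(t,np.array([0,0,1.]))
    print(a,'pick TCP',(g-54*t).round(1),[np.round(k,2) for k in ik(g-54*t,R,S)])
    tl=-np.cos(np.radians(a))*u_+np.sin(np.radians(a))*n_; gl=lip_+82*u_-12*n_
    Rz=Ro.from_euler('z',BE[1],degrees=True); t=Rz.apply(tl); g=easelpt(*BE,gl)
    for sgn in(1,-1):
        print('  place TCP',(g-54*t).round(1),sgn,[np.round(k,2) for k in ik(g-54*t,frame(t,np.array([0,0,sgn*-1.])),S)])
E
```

```text
40 pick TCP [601.4 163.1  64.7] [np.float64(0.0), array([ 0.39,  0.84, -1.02,  2.14,  2.24,  0.92,  2.63])]
  place TCP [ 531.3 -302.   109.5] 1 [np.float64(0.2), array([ 1.07,  1.49, -1.2 ,  0.85, -0.  ,  2.03, -2.8 ])]
  place TCP [ 531.3 -302.   109.5] -1 [np.float64(0.2), array([ 1.07,  1.49, -1.2 ,  0.85, -0.  ,  2.03,  0.34])]
45 pick TCP [604.6 163.3  68.2] [np.float64(0.0), array([-1.29,  1.03,  1.28,  2.1 ,  4.19,  0.63, -0.25])]
  place TCP [ 531.4 -302.6  104.8] 1 [np.float64(4.93), array([ 1.08,  1.55, -1.27,  0.86, -0.01,  2.03, -2.86])]
  place TCP [ 531.4 -302.6  104.8] -1 [np.float64(4.93), array([ 1.08,  1.55, -1.27,  0.86, -0.01,  2.03,  0.28])]
50 pick TCP [608.1 163.4  71.4] [np.float64(0.0), array([-1.26,  0.99,  1.27,  2.05,  4.41,  0.63, -0.41])]
  place TCP [ 531.5 -302.8  100.1] 1 [np.float64(9.01), array([ 1.09,  1.58, -1.27,  0.87, -0.07,  2.03, -2.88])]
  place TCP [ 531.5 -302.8  100.1] -1 [np.float64(9.01), array([ 1.09,  1.58, -1.27,  0.87, -0.07,  2.03,  0.26])]
```

```bash
python3 - <<'E'
from kin import *
rng=np.random.default_rng(0); q0=np.array(D[-1][0])
S=[q0]+[rng.uniform(lo,hi) for _ in range(12)]
def show(n,x,R):
    o=[]
    for s in [q0,q0+[0,0,.3,0,.8,0,.5],q0+[0,0,.3,0,-.8,0,-.5]]+S[1:]:
        o.append(ik(x,R,[s]))
    o=[k for k in o if k[0]<1]; o.sort(key=lambda k:np.abs(k[1]-q0).max()); print(n,x.round(0),[k[1].round(2).tolist() for k in o[:2]])
for n,E in(('B',BE),('Y',YE)):
    Rz=Ro.from_euler('z',E[1],degrees=True)
    for ht in(0,100):
        t=Rz.apply(-n_); g=easelpt(*E,lip_+45*u_+(12+ht)*n_); 
        for s in(1,-1): show(n+f' face {ht} {s}',g-54*t,frame(t,s*np.array([0,0,1.])))
E=BE;Rz=Ro.from_euler('z',E[1],degrees=True)
for ht in(0,80):
    t=Rz.apply(-u_); g=easelpt(*E,lip_+(85+ht)*u_+5*n_)
    for s in(1,-1): show(f'B top {ht} {s}',g-54*t,frame(t,s*np.array([0,0,1.])))
E
```

```text
B face 0 1 [ 499. -169.  122.] [[0.68, 0.84, -1.13, 2.05, 1.58, 1.61, 2.21], [0.5, 0.61, -0.76, 2.07, 1.46, 1.29, 2.24]]
B face 0 -1 [ 499. -169.  122.] [[-0.08, 0.45, 0.03, 2.09, 1.26, 0.9, -0.78], [-0.01, 0.45, -0.06, 2.09, 1.28, 0.93, -0.8]]
B face 100 1 [480. -95. 186.] [[0.57, 0.73, -1.22, 2.02, 1.39, 1.7, 2.2], [0.48, 0.57, -0.99, 2.03, 1.31, 1.49, 2.26]]
B face 100 -1 [480. -95. 186.] [[-0.16, 0.34, -0.1, 2.05, 1.08, 1.1, -0.7], [-0.11, 0.34, -0.15, 2.05, 1.1, 1.11, -0.71]]
Y face 0 1 [496. 198. 122.] [[-0.16, 1.03, -1.04, 1.55, 1.16, 1.98, 1.81], [-0.2, 0.96, -0.91, 1.55, 1.1, 1.89, 1.86]]
Y face 0 -1 [496. 198. 122.] [[-0.68, 0.73, -0.04, 1.59, 0.7, 1.47, -0.95], [-0.58, 0.74, -0.21, 1.58, 0.77, 1.53, -1.01]]
Y face 100 1 [491. 274. 186.] [[-0.35, 0.95, -0.91, 1.35, 1.04, 2.03, 1.93], [-0.35, 0.95, -0.91, 1.35, 1.04, 2.03, 1.93]]
Y face 100 -1 [491. 274. 186.] [[-0.68, 0.76, -0.21, 1.38, 0.72, 1.73, -0.95], [-0.64, 0.76, -0.28, 1.38, 0.75, 1.75, -0.98]]
B top 0 1 [ 524. -273.  155.] [[0.95, 0.88, -0.61, 1.25, -0.07, 1.59, 0.69], [0.97, 0.89, -0.66, 1.25, -0.04, 1.59, 0.67]]
B top 0 -1 [ 524. -273.  155.] [[0.26, 0.96, 0.81, 1.21, -0.85, 1.92, -1.82], [0.31, 0.92, 0.69, 1.22, -0.78, 1.86, -1.87]]
B top 80 1 [ 536. -323.  216.] [[0.95, 0.92, -0.65, 1.0, -0.04, 1.8, 0.66], [0.96, 0.93, -0.67, 1.0, -0.02, 1.8, 0.65]]
B top 80 -1 [ 536. -323.  216.] [[0.42, 0.95, 0.67, 0.97, -0.78, 2.03, -1.95], [0.42, 0.95, 0.67, 0.97, -0.78, 2.03, -1.95]]
```

Call:
move_arm([
  [[0,0,0.656],[0.105,-0.003,-0.2],-1],
  [[0,0,0.656],[0.105,-0.003,-0.2],-1],
  [[0,0,0.656],[0.105,-0.003,-0.2],-1],
  [[0,0,0.656],[0.105,-0.003,-0.2],-1],
  [[0,0,0.656],[0.105,-0.003,-0.2],-1],
  [[0,0,0.656],[0.105,-0.003,-0.2],-1],
  [[0,0,0.656],[0.105,-0.003,-0.25],-1],
  [[0,0,0.656],[0.105,-0.003,-0.25],-1],
  [[0,0,0.656],[0.105,-0.003,-0.25],-1],
  [[0,0,0.656],[0.105,-0.003,-0.25],-1],
  [[0,0,0.656],[0.105,-0.003,-0.25],-1],
  [[0,0,0.656],[0.105,-0.003,-0.25],-1],
  [[0,0,0.656],[0.105,-0.003,-0.25],-1],
  [[0,0,0.656],[0.105,-0.003,-0.25],-1],
])

```text
time: 5.03
eef_pos: [680.2, 167.4, 123.9]
eef_rot: [0.0, -0.025, 1.0, -0.001]
ft_force: [1.6, 0.1, 0.4]
width: 85.7
finger_force: 0.0
```

```bash
cat >> h.py <<'E'
def pose():
    o=telemetry.get_obs(); q=o['eef_rot']; R=Ro.from_quat([q[1],q[2],q[3],q[0]]); M=R.as_matrix()
    az=lambda w:round(float(np.degrees(np.arctan2(w[1],w[0]))),1)
    print('t',round(float(o['time']),2),'TCP',np.round(o['eef_pos'],1),'z',M[:,2].round(3),'x az',az(M[:,0]),'y az',az(M[:,1]),'y',M[:,1].round(3),'q',np.round(o['joint_pos'],2),'w',round(float(o['width']),1))
    return np.array(o['eef_pos']),R
def togo(tp,tz,tx):
    p,R=pose(); tz=tz/np.linalg.norm(tz); tx=tx-tz*(tx@tz); tx/=np.linalg.norm(tx)
    T=Ro.from_matrix(np.c_[tx,np.cross(tz,tx),tz]); rv=(T*R.inv()).as_rotvec()
    print('turn',(np.degrees(rv)/120).round(3),'shift',((tp-p)/1000).round(4), 'deg',round(float(np.degrees(np.linalg.norm(rv))),1))
E
python3 - <<'E'
from h import *
pose()
E
```

```text
t 5.03 TCP [680.2 167.4 123.9] z [ 0.    -0.001 -1.   ] x az -177.1 y az 92.9 y [-0.05   0.999 -0.001] q [ 0.12  0.87 -0.73  1.24  0.57  1.23  1.01] w 85.7
```

Well aligned. Descend to z = 79 and grip.

Call:
move_arm([
  [[0,0,0],[0,0,-0.03],-1],
  [[0,0,0],[0,0,-0.045],-1],
  [[0,0,0],[0,0,-0.045],-1],
  [[0,0,0],[0,0,-0.045],0.8],
  [[0,0,0],[0,0,-0.045],0.8],
  [[0,0,0],[0,0,-0.045],0.8],
  [[0,0,0],[0,0,-0.045],0.8],
  [[0,0,0],[0,0,-0.045],0.8],
  [[0,0,0],[0,0,-0.045],0.8],
], squeeze=60)

```text
time: 5.78
eef_pos: [680.7, 170.1, 80.9]
eef_rot: [0.002, -0.028, 1.0, 0.001]
ft_force: [-0.8, 0.3, 4.8]
width: 42.0
finger_force: 62.1
```

Call:
move_arm([
  [[0,0,0],[0,0,0.04],0.8],
  [[0,0,0.2],[0,0,0.1],0.8],
  [[0,0,0.3],[0,0,0.18],0.8],
  [[0,0,0.842],[-0.1,-0.1,0.22],0.8],
  [[0,0,0.842],[-0.195,-0.289,0.22],0.8],
  [[0,0,0.842],[-0.195,-0.289,0.22],0.8],
  [[0,0,0.842],[-0.195,-0.289,0.22],0.8],
  [[0,0,0.842],[-0.195,-0.289,0.22],0.8],
  [[0,0,0.842],[-0.195,-0.289,0.22],0.8],
  [[0,0,0.842],[-0.195,-0.289,0.22],0.8],
  [[0,0,0.842],[-0.195,-0.289,0.22],0.8],
  [[0,0,0.842],[-0.195,-0.289,0.22],0.8],
  [[0,0,0.842],[-0.195,-0.289,0.22],0.8],
  [[0,0,0.842],[-0.195,-0.289,0.22],0.8],
  [[0,0,0.842],[-0.195,-0.289,0.22],0.8],
  [[0,0,0.842],[-0.195,-0.289,0.22],0.8],
  [[0,0,0.842],[-0.195,-0.289,0.22],0.8],
  [[0,0,0.842],[-0.195,-0.289,0.22],0.8],
  [[0,0,0.842],[-0.195,-0.289,0.22],0.8],
])

```text
time: 7.37
eef_pos: [502.1, -99.7, 286.1]
eef_rot: [0.014, 0.779, -0.627, 0.002]
ft_force: [-0.6, 0.1, -1.0]
width: 42.0
finger_force: 61.5
```

```bash
cat >> kin.py <<'E'
def face(E,h): # TCP target, tool z, for face placing, h above plaque centre
    Rz=Ro.from_euler('z',E[1],degrees=True)
    return easelpt(*E,lip_+45*u_+(5+h)*n_),Rz.apply(-n_),Rz.apply(u_)
def top(E,L,s=1,off=5): # TCP at L along u from lip
    Rz=Ro.from_euler('z',E[1],degrees=True)
    return easelpt(*E,lip_+L*u_+off*n_),Rz.apply(-u_),s*Rz.apply(n_)
E
python3 - <<'E'
from kin import *
p,z,x=face(BE,68+60); togo(p,z,x)
E
```

```text
t 7.37 TCP [502.1 -99.7 286.1] z [-0.015 -0.024 -1.   ] x az -77.6 y az -167.6 y [-0.977 -0.215  0.02 ] q [ 1.02  0.54 -1.27  1.61  0.54  1.41  3.05] w 42.0
turn [-0.394 -0.101  0.015] shift [-0.0157 -0.0197 -0.1211] deg 48.9
```

Call:
move_arm([
  [[-0.06,-0.02,0],[0,0,0],0.8],
  [[-0.12,-0.03,0],[0,0,0],0.8],
  [[-0.18,-0.04,0],[0,0,0],0.8],
  [[-0.24,-0.06,0.01],[-0.01,-0.01,-0.03],0.8],
  [[-0.3,-0.08,0.01],[-0.016,-0.02,-0.06],0.8],
  [[-0.394,-0.101,0.015],[-0.016,-0.02,-0.09],0.8],
  [[-0.394,-0.101,0.015],[-0.016,-0.02,-0.1],0.8],
  [[-0.394,-0.101,0.015],[-0.016,-0.02,-0.1],0.8],
  [[-0.394,-0.101,0.015],[-0.016,-0.02,-0.1],0.8],
  [[-0.394,-0.101,0.015],[-0.016,-0.02,-0.1],0.8],
  [[-0.394,-0.101,0.015],[-0.016,-0.02,-0.1],0.8],
])

```text
time: 8.28
eef_pos: [487.5, -120.5, 188.2]
eef_rot: [0.259, 0.712, -0.561, 0.333]
ft_force: [-0.8, -0.1, -1.6]
width: 41.9
finger_force: 61.5
```

```bash
python3 - <<'E'
from kin import *
p,z,x=face(BE,68+60); togo(p,z,x)
im,d=viewer.camera('scene'); cv2.imwrite('pics/s1.png',cv2.resize(im[100:270,100:360],(780,510))[...,::-1])
E
```

```text
t 8.28 TCP [ 487.5 -120.5  188.2] z [ 0.183 -0.743 -0.644] x az -76.7 y az -166.4 y [-0.972 -0.236 -0.005] q [ 0.45  0.54 -0.9   2.03  1.3   1.43  2.27] w 41.9
turn [-0.001  0.002  0.001] shift [-0.0011  0.0012 -0.0232] deg 0.4
```

View pics/s1.png

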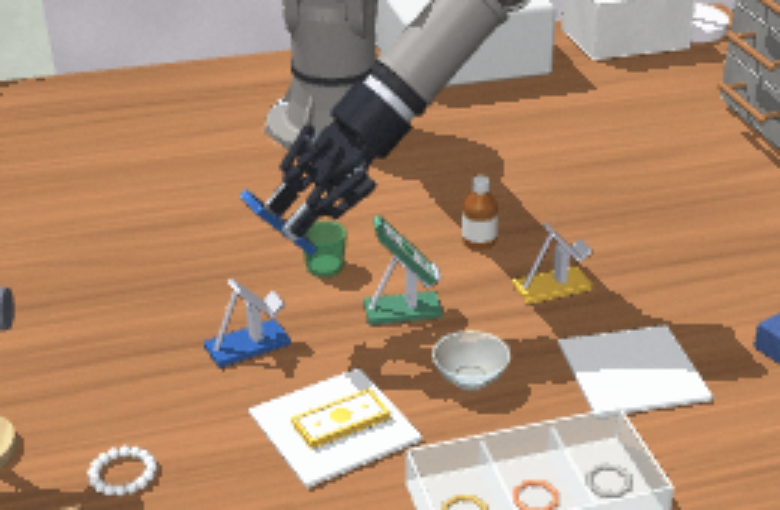

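Call:
move_arm([
  [[0,0,0],[0.005,-0.02,-0.025],0.8],
  [[0,0,0],[0.0105,-0.046,-0.056],0.8],
  [[0,0,0],[0.0105,-0.046,-0.056],0.8],
  [[0,0,0],[0.0105,-0.046,-0.056],0.8],
  [[0,0,0],[0.0102,-0.045,-0.058],0.8],
  [[0,0,0],[0.0101,-0.0443,-0.061],0.8],
  [[0,0,0],[0.0101,-0.0443,-0.061],0.8],
  [[0,0,0],[0.0101,-0.0443,-0.061],0.8],
])

```text
time: 9.0
eef_pos: [496.6, -163.1, 125.6]
eef_rot: [0.26, 0.714, -0.559, 0.333]
ft_force: [-0.4, -0.8, -0.8]
width: 41.9
finger_force: 70.2
```

```bash
python3 - <<'E'
from kin import *
p,z,x=face(BE,68); togo(p,z,x); o=telemetry.get_obs(); f=np.array(o['ft_force']); print(f.round(1), 'along n',-f@z,'u',f@x)
E
```

```text
t 9.0 TCP [ 496.6 -163.1  125.6] z [ 0.185 -0.743 -0.644] x az -76.2 y az -166.1 y [-0.971 -0.24  -0.001] q [ 0.48  0.65 -0.81  2.07  1.45  1.36  2.19] w 41.9
turn [-0.001  0.    -0.001] shift [ 0.0008 -0.0009  0.0008] deg 0.1
[-0.4 -0.8 -0.8] along n -1.0043235977156706 u -0.20391599070790054
```

Call:
move_arm([
  [[0,0,0],[0.0003,-0.0011,-0.001],0.8],
  [[0,0,0],[0.0005,-0.0022,-0.002],0.8],
  [[0,0,0],[0.0005,-0.0016,-0.0028],0.8],
  [[0,0,0],[0.0003,-0.001,-0.0035],0.8],
  [[0,0,0],[0.0003,-0.001,-0.0035],0.8],
])

```text
time: 9.42
eef_pos: [497.0, -165.7, 122.7]
eef_rot: [0.261, 0.713, -0.559, 0.334]
ft_force: [-0.3, -2.1, 4.3]
width: 42.1
finger_force: 70.3
```

```bash
python3 - <<'E'
from kin import *
p,z,x=face(BE,68); togo(p,z,x); o=telemetry.get_obs(); f=np.array(o['ft_force']); print(f.round(1), 'along n',-f@z,'u',f@x)
E
```

```text
t 9.42 TCP [ 497.  -165.7  122.7] z [ 0.184 -0.746 -0.641] x az -76.2 y az -166.2 y [-0.971 -0.239 -0.001] q [ 0.48  0.66 -0.81  2.07  1.46  1.36  2.18] w 42.1
turn [ 0.001  0.001 -0.   ] shift [0.0003 0.0017 0.0037] deg 0.2
[-0.3 -2.1  4.3] along n 1.256369649832723 u 4.59064627024985
```

Call:
move_arm([
  [[0,0,0],[0,-0.001,-0.001],0.5],
  [[0,0,0],[0,-0.001,-0.001],-1],
  [[0,0,0],[0,-0.001,-0.001],-1],
  [[0,0,0],[0,-0.001,-0.001],-1],
  [[0,0,0],[0,-0.001,-0.001],-1],
  [[0,0,0],[-0.004,0.015,0.013],-1],
  [[0,0,0],[-0.011,0.045,0.039],-1],
  [[0,0,0],[-0.018,0.074,0.064],-1],
  [[0,0,0],[-0.018,0.074,0.064],-1],
  [[0,0,0],[-0.018,0.074,0.064],-1],
])

```text
time: 10.25
eef_pos: [479.8, -88.1, 186.8]
eef_rot: [0.258, 0.715, -0.558, 0.334]
ft_force: [0.0, -0.1, -0.2]
width: 85.0
finger_force: 0.0
```

```bash
cat >> kin.py <<'E'
def seated(C,E):
    # points of the plaque in seat axes
    c=easelpt(*E,lip_+45*u_+5*n_); Rz=Ro.from_euler('z',E[1],degrees=True)
    Q=Rz.inv().apply((C.reshape(-1,3)-c)); L=np.c_[Q@u_,Q[:,1],Q@n_]
    k=(abs(L[:,2]-5)<12)&(abs(L[:,0])<65)&(abs(L[:,1])<40)&(Q[:,2]+c[2]>30); L=L[k]
    r=cv2.minAreaRect(L[:,:2].astype(np.float32))
    A=np.c_[L[:,:2],np.ones(len(L))]; s=np.linalg.lstsq(A,L[:,2],rcond=None)[0]
    print('seat: n',len(L),'rect u,y',[np.round(q,1) for q in r],'plane',s.round(3),'medians',np.median(L,0).round(1))
E
python3 - <<'E'
from kin import *
o,im,d,C=wrist('w3'); pose(); seated(C,BE)
im,d=viewer.camera('scene'); seated(cloud('scene',d),BE); cv2.imwrite('pics/s2.png',cv2.resize(im[150:270,130:290],(640,480))[...,::-1])
E
```

```text
t 10.3 TCP [479.  -90.  185.7] z [ 0.185 -0.742 -0.644] x az -76.1 y az -166.1 y [-0.971 -0.241 -0.001] q [ 0.39  0.55 -0.91  2.04  1.26  1.47  2.22] w 85.4
seat: n 6650 rect u,y [array([-4.2, -0. ]), array([95.5, 44.1]), np.float64(0.2)] plane [-0.018  0.004  3.624] medians [-0.1 -0.   3.6]
seat: n 157 rect u,y [array([-2.5, -3.9]), array([ 49.7, 101.1]), np.float64(87.2)] plane [-0.043  0.101  1.519] medians [  5.8 -16.6   1.6]
```

View pics/s2.png

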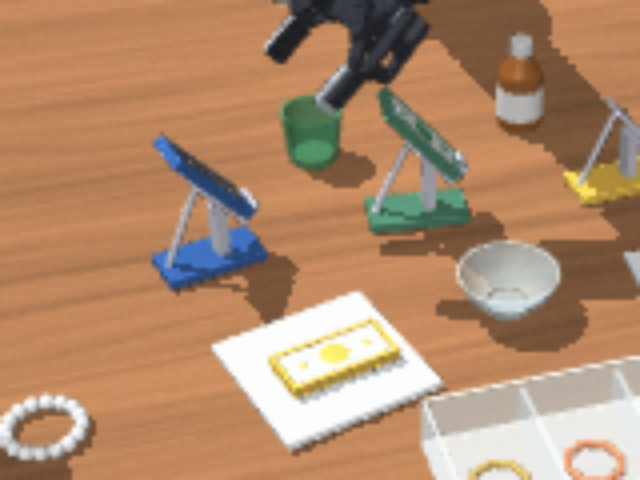

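Call:
move_arm([
  [[0.06,0.015,0],[0,0,0.03],-1],
  [[0.12,0.03,0],[0,0,0.06],-1],
  [[0.18,0.045,0],[0,0,0.09],-1],
  [[0.24,0.06,0],[0,0,0.12],-1],
  [[0.3,0.075,0],[0,0,0.14],-1],
  [[0.36,0.09,0],[0,-0.03,0.14],-1],
  [[0.404,0.1,0],[0,-0.05,0.14],-1],
  [[0.404,0.1,0],[0,-0.05,0.14],-1],
])

```text
time: 11.02
eef_pos: [507.0, -120.8, 302.2]
eef_rot: [0.021, 0.765, -0.643, -0.003]
ft_force: [-0.6, -1.5, -1.3]
width: 85.3
finger_force: 0.0
```

Call:
move_arm([
  [[0,0,-0.06],[0.01,-0.03,0],-1],
  [[0,0,-1],[0.05,-0.16,0],-1],
  [[0,0,-1],[0.05,-0.16,0],-1],
  [[0,0,-1],[0.05,-0.16,0],-1],
  [[0,0,-1],[0.05,-0.16,0],-1],
  [[0,0,-1],[0.05,-0.16,0],-1],
  [[0,0,-1],[0.05,-0.16,0],-1],
  [[0,0,-1],[0.05,-0.16,0],-1],
  [[0,0,-1],[0.05,-0.16,0],-1],
  [[0,0,-1],[0.05,-0.16,0],-1],
  [[0,0,-1],[0.05,-0.16,0],-1],
  [[0,0,-1],[0.05,-0.16,0],-1],
  [[0,0,-1],[0.05,-0.16,0],-1],
  [[0,0,-1],[0.05,-0.16,0],-1],
  [[0,0,-1],[0.05,-0.16,0],-1],
  [[0,0,-1],[0.05,-0.16,0],-1],
  [[0,0,-1],[0.05,-0.16,0],-1],
])

```text
time: 12.43
eef_pos: [555.0, -270.0, 305.2]
eef_rot: [-0.014, 0.168, 0.986, 0.017]
ft_force: [-0.6, 0.9, -1.5]
width: 85.6
finger_force: 0.0
```

```bash
python3 - <<'E'
from kin import *
togo(*top(BE,139+70,1))
E
```

```text
t 12.43 TCP [ 555.  -270.   305.2] z [-0.021  0.038 -0.999] x az 160.7 y az 70.6 y [0.331 0.943 0.028] q [ 0.87  0.57 -0.72  1.25  0.33  1.48  1.42] w 85.6
turn [ 0.236  0.232 -0.451] shift [-0.02   -0.047  -0.0969] deg 67.1
```

Call:
move_arm([
  [[0.024,0.024,-0.046],[0,0,0],-1],
  [[0.236,0.232,-0.451],[-0.02,-0.047,0],-1],
  [[0.236,0.232,-0.451],[-0.02,-0.047,0],-1],
  [[0.236,0.232,-0.451],[-0.02,-0.047,0],-1],
  [[0.236,0.232,-0.451],[-0.02,-0.047,0],-1],
  [[0.236,0.232,-0.451],[-0.02,-0.047,0],-1],
  [[0.236,0.232,-0.451],[-0.02,-0.047,-0.03],-1],
  [[0.236,0.232,-0.451],[-0.02,-0.047,-0.06],-1],
  [[0.236,0.232,-0.451],[-0.02,-0.047,-0.097],-1],
  [[0.236,0.232,-0.451],[-0.02,-0.047,-0.097],-1],
  [[0.236,0.232,-0.451],[-0.02,-0.047,-0.097],-1],
  [[0.236,0.232,-0.451],[-0.02,-0.047,-0.097],-1],
])

```text
time: 13.43
eef_pos: [535.3, -316.7, 208.7]
eef_rot: [-0.268, 0.578, 0.741, 0.212]
ft_force: [-0.5, -0.2, 0.5]
width: 85.7
finger_force: 0.0
```

```bash
python3 - <<'E'
from kin import *
o,im,d,C=wrist('w4'); togo(*top(BE,139,1)); seated(C,BE)
E
```

```text
t 13.48 TCP [ 536.3 -316.1  210.6] z [-0.151  0.622 -0.768] x az 104.5 y az 14.1 y [0.97  0.244 0.007] q [ 0.92  0.93 -0.54  0.96 -0.08  1.8   0.72] w 85.3
turn [ 0.001  0.004 -0.003] shift [-0.0121  0.0428 -0.0559] deg 0.6
seat: n 2878 rect u,y [array([-3.3, -0.5]), array([97.2, 43.6]), np.float64(0.4)] plane [-0.06   0.003  2.696] medians [26.6 -0.4  3. ]
```

Call:
move_arm([
  [[0,0,0],[-0.006,0.021,-0.028],-1],
  [[0,0.004,-0.003],[-0.012,0.043,-0.056],-1],
  [[0,0.004,-0.003],[-0.012,0.043,-0.056],-1],
  [[0,0.004,-0.003],[-0.012,0.043,-0.056],-1],
  [[0,0.004,-0.003],[-0.012,0.043,-0.056],0.8],
  [[0,0.004,-0.003],[-0.012,0.043,-0.056],0.8],
  [[0,0.004,-0.003],[-0.012,0.043,-0.056],0.8],
  [[0,0.004,-0.003],[-0.012,0.043,-0.056],0.8],
  [[0,0.004,-0.003],[-0.012,0.043,-0.056],0.8],
  [[0,0.004,-0.003],[-0.012,0.043,-0.056],0.8],
], squeeze=70)

```text
time: 14.32
eef_pos: [525.2, -274.9, 156.1]
eef_rot: [-0.267, 0.582, 0.739, 0.21]
ft_force: [0.7, -3.6, 6.1]
width: 42.4
finger_force: 70.9
```

```bash
python3 - <<'E'
from kin import *
togo(*top(BE,139,1)); print(telemetry.get_obs()['ft_force'])
E
```

```text
t 14.32 TCP [ 525.2 -274.9  156.1] z [-0.15   0.621 -0.769] x az 103.6 y az 13.6 y [0.972 0.235 0.001] q [ 0.93  0.91 -0.54  1.17 -0.09  1.63  0.72] w 42.4
turn [0.002 0.001 0.002] shift [-0.001   0.0016 -0.0015] deg 0.4
[ 0.68873324 -3.63167892  6.06366531]
```

Call:
move_arm([
  [[0,0,0],[0.002,-0.008,0.01],0.8],
  [[0,0,0],[0.004,-0.016,0.02],0.8],
  [[0,0,0],[0.003,-0.01,0.04],0.8],
  [[0,0,0],[-0.003,0.01,0.06],0.8],
  [[0,0,0],[-0.007,0.027,0.076],0.8],
  [[-0.115,0.468,-0.575],[-0.007,0.027,0.076],0.8],
  [[-0.115,0.468,-0.575],[-0.007,0.027,0.076],0.8],
  [[-0.115,0.468,-0.575],[-0.007,0.027,0.076],0.8],
  [[-0.115,0.468,-0.575],[-0.007,0.027,0.076],0.8],
  [[-0.115,0.468,-0.575],[-0.007,0.027,0.076],0.8],
  [[-0.115,0.468,-0.575],[-0.007,0.027,0.076],0.8],
  [[-0.115,0.468,-0.575],[-0.007,0.027,0.076],0.8],
  [[-0.115,0.468,-0.575],[-0.007,0.027,0.076],0.8],
  [[-0.115,0.468,-0.575],[-0.007,0.027,0.076],0.8],
  [[-0.115,0.468,-0.575],[-0.007,0.027,0.076],0.8],
  [[-0.115,0.468,-0.575],[-0.007,0.027,0.076],0.8],
  [[-0.115,0.468,-0.575],[-0.007,0.027,0.076],0.8],
  [[-0.115,0.468,-0.575],[-0.007,0.027,0.076],0.8],
  [[-0.115,0.468,-0.575],[-0.007,0.027,0.076],0.8],
])

```text
time: 15.9
eef_pos: [517.4, -246.1, 230.1]
eef_rot: [-0.339, 0.933, 0.111, -0.042]
ft_force: [0.3, 0.1, -0.4]
width: 42.2
finger_force: 71.0
```

```bash
python3 - <<'E'
from kin import *
togo(*top(BE,141.3+40,-1,75.4)); 
E
```

```text
t 15.9 TCP [ 517.4 -246.1  230.1] z [-0.154  0.624 -0.766] x az 13.7 y az -76.5 y [ 0.179 -0.745 -0.643] q [ 0.73  0.74 -0.19  1.2  -0.34  1.73 -0.74] w 42.2
turn [-0.115  0.467 -0.573] shift [ 0.0004 -0.0013  0.0023] deg 89.8
```

Call:
move_arm([
  [[-0.009,0.036,-0.044],[0,0,0],0.8],
  [[-0.115,0.467,-0.573],[0,-0.001,0.002],0.8],
  [[-0.115,0.467,-0.573],[0,-0.001,0.002],0.8],
  [[-0.115,0.467,-0.573],[0,-0.001,0.002],0.8],
  [[-0.115,0.467,-0.573],[0,-0.001,0.002],0.8],
  [[-0.115,0.467,-0.573],[0,-0.001,0.002],0.8],
  [[-0.115,0.467,-0.573],[0,-0.001,0.002],0.8],
  [[-0.115,0.467,-0.573],[0,-0.001,0.002],0.8],
  [[-0.115,0.467,-0.573],[0,-0.001,0.002],0.8],
  [[-0.115,0.467,-0.573],[0,-0.001,0.002],0.8],
  [[-0.115,0.467,-0.573],[0,-0.001,0.002],0.8],
  [[-0.115,0.467,-0.573],[0,-0.001,0.002],0.8],
  [[-0.115,0.467,-0.573],[0,-0.001,0.002],0.8],
  [[-0.115,0.467,-0.573],[0,-0.001,0.002],0.8],
  [[-0.115,0.467,-0.573],[0,-0.001,0.002],0.8],
])

```text
time: 17.15
eef_pos: [517.3, -247.0, 232.1]
eef_rot: [-0.212, 0.741, -0.578, -0.269]
ft_force: [-0.2, -0.1, -0.7]
width: 42.1
finger_force: 71.0
```

```bash
python3 - <<'E'
from kin import *
togo(*top(BE,141.3+8,-1,5.4+3)); im,d=viewer.camera('scene'); cv2.imwrite('pics/s3.png',cv2.resize(im[100:250,110:310],(800,600))[...,::-1])
E
```

```text
t 17.15 TCP [ 517.3 -247.   232.1] z [-0.154  0.625 -0.766] x az -75.9 y az -166.0 y [-0.97  -0.242 -0.002] q [ 0.54  0.73  0.17  1.2  -0.52  1.79 -2.17] w 42.1
turn [-0.     0.001 -0.002] shift [ 0.0079 -0.0302 -0.0673] deg 0.3
```

View pics/s3.png

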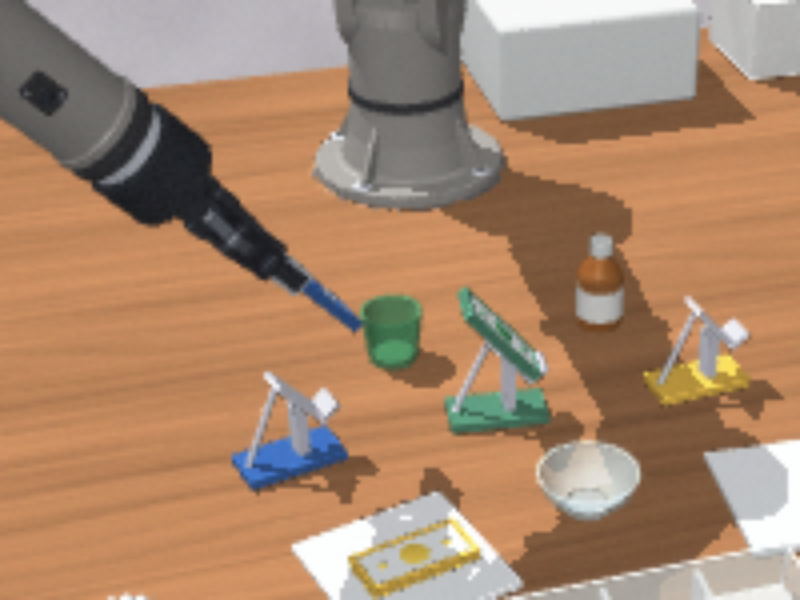

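Call:
move_arm([
  [[0,0,0],[0.004,-0.015,-0.033],0.8],
  [[0,0.001,-0.002],[0.008,-0.03,-0.067],0.8],
  [[0,0.001,-0.002],[0.008,-0.03,-0.067],0.8],
  [[0,0.001,-0.002],[0.0084,-0.032,-0.0687],0.8],
  [[0,0.001,-0.002],[0.008,-0.0305,-0.071],0.8],
  [[0,0.001,-0.002],[0.0076,-0.0287,-0.0735],0.8],
  [[0,0.001,-0.002],[0.0074,-0.0278,-0.0747],0.8],
  [[0,0.001,-0.002],[0.0073,-0.0274,-0.0752],0.8],
  [[0,0.001,-0.002],[0.0073,-0.0274,-0.0752],0.8],
])

```text
time: 17.95
eef_pos: [524.8, -274.1, 158.3]
eef_rot: [-0.211, 0.739, -0.581, -0.269]
ft_force: [-0.2, 0.4, -1.4]
width: 42.4
finger_force: 71.0
```

```bash
python3 - <<'E'
from kin import *
p,z,x=top(BE,141.3,-1,5.4); togo(p,z,x); o=telemetry.get_obs(); f=np.array(o['ft_force']); print(f.round(1), 'along u',-f@z,'n',-f@x); d=p-o['eef_pos']; print('to go u,n',-d@z,-d@x)
E
```

```text
t 17.95 TCP [ 524.8 -274.1  158.3] z [-0.152  0.625 -0.766] x az -76.4 y az -166.3 y [-0.972 -0.236  0.   ] q [ 0.56  0.85  0.17  1.18 -0.51  1.72 -2.11] w 42.4
turn [ 0.    -0.     0.001] shift [-0.0003 -0.0003 -0.0016] deg 0.1
[-0.2  0.4 -1.4] along u -1.3908592950515863 n -0.5892102161488144
to go u,n -1.0787101586443943 -1.2093921048399465
```

Call:
move_arm([
  [[0,0,0],[0.0002,-0.0005,-0.0015],0.8],
  [[0,0,0],[0,0.0004,-0.003],0.8],
  [[0,0,0],[0,0.0006,-0.0033],0.8],
  [[0,0,0],[0,0.0006,-0.0033],0.8],
])

```text
time: 18.28
eef_pos: [524.9, -275.2, 155.8]
eef_rot: [-0.211, 0.739, -0.581, -0.268]
ft_force: [0.3, -3.2, 5.1]
width: 42.4
finger_force: 71.9
```

```bash
python3 - <<'E'
from kin import *
p,z,x=top(BE,141.3,-1,5.4); togo(p,z,x); o=telemetry.get_obs(); f=np.array(o['ft_force']); print(f.round(1), 'along u',-f@z,'n',-f@x); d=p-o['eef_pos']; print('to go u,n',-d@z,-d@x)
E
```

```text
t 18.28 TCP [ 524.9 -275.2  155.8] z [-0.15   0.624 -0.767] x az -76.4 y az -166.4 y [-0.972 -0.234 -0.001] q [ 0.56  0.85  0.17  1.19 -0.51  1.71 -2.1 ] w 42.4
turn [0.001 0.    0.002] shift [-0.0004  0.0008  0.0009] deg 0.3
[ 0.3 -3.2  5.1] along u 5.931861497010437 n 0.8675809331277263
to go u,n 0.13187573901213084 1.2071097813965745
```

Call:
move_arm([
  [[0,0,0],[0,0,0],0.5],
  [[0,0,0],[0,0,0],-1],
  [[0,0,0],[0,0,0],-1],
  [[0,0,0],[0,0,0],-1],
  [[0,0,0],[0,0,0],-1],
  [[0,0,0],[0.003,-0.012,0.015],-1],
  [[0,0,0],[0.008,-0.031,0.038],-1],
  [[0,0,0],[0.012,-0.05,0.061],-1],
  [[0,0,0],[0.012,-0.05,0.09],-1],
  [[0,0,0],[0.012,-0.05,0.12],-1],
  [[0,0,0],[0.012,-0.05,0.14],-1],
  [[0,0,0],[0.012,-0.05,0.14],-1],
])

```text
time: 19.28
eef_pos: [537.6, -324.6, 298.8]
eef_rot: [-0.212, 0.74, -0.581, -0.265]
ft_force: [0.4, -0.5, 1.3]
width: 85.4
finger_force: 0.0
```

```bash
python3 - <<'E'
from kin import *
togo(np.array([673.5,-149.4,280]),np.array([0,0,-1.]),v(-75.5,0)); 
im,d=viewer.camera('scene'); seated(cloud('scene',d),BE); cv2.imwrite('pics/s4.png',cv2.resize(im[150:270,130:290],(800,600),interpolation=2)[...,::-1])
E
```

```text
t 19.28 TCP [ 537.6 -324.6  298.8] z [-0.146  0.622 -0.77 ] x az -76.1 y az -166.4 y [-0.972 -0.236 -0.006] q [ 0.66  0.84  0.08  0.83 -0.49  2.03 -2.26] w 85.4
turn [-0.321 -0.078  0.006] shift [ 0.1359  0.1752 -0.0188] deg 39.7
seat: n 158 rect u,y [array([-1.2, -1.8]), array([96.6, 49.8]), np.float64(1.6)] plane [-0.042  0.092  1.172] medians [  3.4 -15.2   1.3]
```

View pics/s4.png

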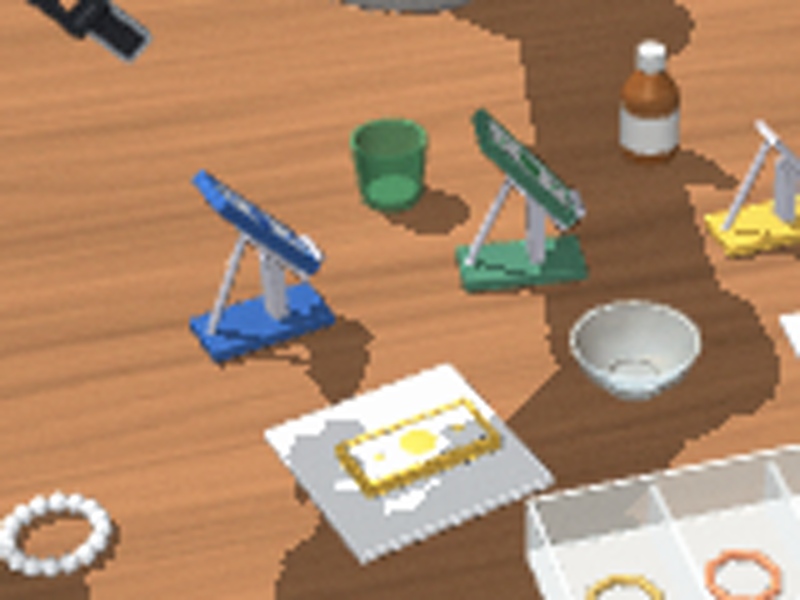

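Call:
move_arm([
  [[-0.06,-0.015,0],[0.02,0.03,0],-1],
  [[-0.12,-0.03,0],[0.04,0.06,0],-1],
  [[-0.18,-0.045,0],[0.06,0.08,0],-1],
  [[-0.24,-0.06,0],[0.08,0.1,0],-1],
  [[-0.321,-0.078,0.006],[0.09,0.13,0],-1],
  [[-0.321,-0.078,0.006],[0.09,0.15,0],-1],
  [[-0.321,-0.078,0.006],[0.09,0.15,0],-1],
])

```text
time: 19.92
eef_pos: [627.8, -159.8, 292.3]
eef_rot: [-0.003, 0.795, -0.607, -0.008]
ft_force: [0.1, 2.6, 0.4]
width: 85.6
finger_force: 0.0
```

Call:
move_arm([
  [[0,0,1],[0,0,0],-1],
  [[0,0,1],[0,0,0],-1],
  [[0,0,1],[0,0,0],-1],
  [[0,0,1],[0,0,0],-1],
  [[0,0,1],[0,0,0],-1],
  [[0,0,1],[0,0,0],-1],
  [[0,0,1],[0,0,0],-1],
  [[0,0,1],[0,0,0],-1],
  [[0,0,1],[0,0,0],-1],
  [[0,0,1],[0,0,0],-1],
  [[0,0,1],[0,0,0],-1],
  [[0,0,1],[0,0,0],-1],
  [[0,0,1],[0,0,0],-1],
  [[0,0,1],[0,0,0],-1],
  [[0,0,1],[0,0,0],-1],
  [[0,0,1],[0,0,0],-1],
  [[0,0,1],[0,0,0],-1],
  [[0,0,1],[0,0,0],-1],
])

```text
time: 21.42
eef_pos: [625.3, -174.3, 291.2]
eef_rot: [0.002, 0.926, 0.377, -0.005]
ft_force: [0.2, -0.6, -0.2]
width: 85.6
finger_force: 0.0
```

```bash
python3 - <<'E'
from kin import *
togo(np.array([673.5,-149.4,125]),np.array([0,0,-1.]),v(104.5,0)); 
o,im,d,C=wrist('w5'); m=hs(im,18,35,80)&near(C,672,-145,75)&(C[...,2]<30)&(C[...,2]>9);P=C[m];print('yp col',len(P),rect(P),np.median(P[:,2]))
E
```

```text
t 21.42 TCP [ 625.3 -174.3  291.2] z [-0.007 -0.007 -1.   ] x az 44.3 y az -45.7 y [ 0.698 -0.716  0.   ] q [ 0.37  0.54 -0.22  1.21  0.12  1.4  -0.63] w 85.6
turn [ 0.005 -0.001  0.502] shift [ 0.0482  0.0249 -0.1662] deg 60.2
yp col 1418 (array([ 673.7, -149.5]), array([43.5, 89.9]), 14.3) 15.893879540691358
```

Confirmed at (673.6, −149.4), 14.4°.

Call:
move_arm([
  [[0.001,0,0.06],[0.01,0.005,-0.02],-1],
  [[0.005,0,0.501],[0.0483,0.0249,-0.1],-1],
  [[0.005,0,0.501],[0.0483,0.0249,-0.1],-1],
  [[0.005,0,0.501],[0.0483,0.0249,-0.1],-1],
  [[0.005,0,0.501],[0.0483,0.0249,-0.1],-1],
  [[0.005,0,0.501],[0.0483,0.0249,-0.16],-1],
  [[0.005,0,0.501],[0.0483,0.0249,-0.16],-1],
  [[0.005,0,0.501],[0.0483,0.0249,-0.16],-1],
  [[0.005,0,0.501],[0.0483,0.0249,-0.16],-1],
  [[0.005,0,0.501],[0.0483,0.0249,-0.16],-1],
  [[0.005,0,0.501],[0.0483,0.0249,-0.16],-1],
])

```text
time: 22.38
eef_pos: [674.3, -149.2, 132.8]
eef_rot: [-0.001, 0.615, 0.789, 0.001]
ft_force: [0.3, 0.8, 0.3]
width: 85.7
finger_force: 0.0
```

```bash
python3 - <<'E'
from kin import *
togo(np.array([673.6,-149.4,80]),np.array([0,0,-1.]),v(104.4,0)); 
E
```

```text
t 22.38 TCP [ 674.3 -149.2  132.8] z [-0.     0.003 -1.   ] x az 104.2 y az 14.2 y [0.97  0.245 0.   ] q [ 0.43  0.76 -0.42  1.28  0.31  1.16  0.24] w 85.7
turn [-0.001 -0.     0.002] shift [-0.0007 -0.0002 -0.0528] deg 0.3
```

Call:
move_arm([
  [[0,0,0],[0,0,-0.03],-1],
  [[0,0,0.002],[-0.0005,0,-0.052],-1],
  [[0,0,0.002],[-0.0005,0,-0.053],-1],
  [[0,0,0.002],[-0.0005,0,-0.053],-1],
  [[0,0,0.002],[-0.0005,0,-0.053],0.8],
  [[0,0,0.002],[-0.0005,0,-0.053],0.8],
  [[0,0,0.002],[-0.0005,0,-0.053],0.8],
  [[0,0,0.002],[-0.0005,0,-0.053],0.8],
  [[0,0,0.002],[-0.0005,0,-0.053],0.8],
  [[0,0,0.002],[-0.0005,0,-0.053],0.8],
], squeeze=60)

```text
time: 23.22
eef_pos: [675.6, -149.1, 83.1]
eef_rot: [0.002, 0.612, 0.791, 0.002]
ft_force: [0.9, -0.2, 6.8]
width: 42.2
finger_force: 61.4
```

```bash
python3 - <<'E'
from kin import *
togo(*[f(k) for f,k in zip((lambda a:a,lambda a:a,lambda a:-a),face(YE,68+60))]); 
E
```

```text
t 23.22 TCP [ 675.6 -149.1   83.1] z [ 0.005  0.002 -1.   ] x az 104.6 y az 14.6 y [0.968 0.251 0.006] q [ 0.43  0.81 -0.41  1.32  0.33  1.07  0.23] w 42.2
turn [-0.412 -0.065 -0.083] shift [-0.183   0.398   0.0819] deg 51.1
```

Call:
move_arm([
  [[0,0,0],[0,0,0.04],0.8],
  [[0,0,0],[0,0,0.08],0.8],
  [[0,0,0],[-0.01,0.03,0.12],0.8],
  [[0,0,0],[-0.03,0.06,0.15],0.8],
  [[0,0,0],[-0.045,0.1,0.17],0.8],
  [[-0.06,-0.01,-0.01],[-0.06,0.14,0.17],0.8],
  [[-0.12,-0.02,-0.025],[-0.08,0.175,0.17],0.8],
  [[-0.18,-0.03,-0.04],[-0.1,0.21,0.17],0.8],
  [[-0.24,-0.04,-0.05],[-0.115,0.25,0.17],0.8],
  [[-0.3,-0.05,-0.06],[-0.13,0.29,0.17],0.8],
  [[-0.35,-0.06,-0.07],[-0.15,0.33,0.17],0.8],
  [[-0.412,-0.065,-0.083],[-0.17,0.37,0.16],0.8],
  [[-0.412,-0.065,-0.083],[-0.183,0.398,0.13],0.8],
  [[-0.412,-0.065,-0.083],[-0.183,0.398,0.11],0.8],
  [[-0.412,-0.065,-0.083],[-0.183,0.398,0.11],0.8],
  [[-0.412,-0.065,-0.083],[-0.183,0.398,0.11],0.8],
])

```text
time: 24.55
eef_pos: [489.8, 250.4, 188.3]
eef_rot: [0.307, 0.616, 0.665, -0.29]
ft_force: [1.2, -0.8, -0.4]
width: 41.6
finger_force: 61.3
```

```bash
python3 - <<'E'
from kin import *
p,z,x=face(YE,70+4); togo(p-8*x*0+6*x,z,-x); print('n',-z,'u',x)
E
```

```text
t 24.55 TCP [489.8 250.4 188.3] z [ 0.051 -0.764 -0.643] x az 94.7 y az 4.2 y [ 0.997  0.073 -0.007] q [-0.61  0.76 -0.33  1.39  0.75  1.77 -1.01] w 41.6
turn [ 0.    -0.004 -0.001] shift [ 0.0062 -0.0466 -0.0535] deg 0.4
n [-0.05476704  0.76403964  0.643     ] u [ 0.04597286 -0.64135442  0.766     ]
```

Call:
move_arm([
  [[0,0,0],[0.003,-0.022,-0.026],0.8],
  [[0,-0.004,-0.001],[0.0062,-0.0466,-0.0535],0.8],
  [[0,-0.004,-0.001],[0.0062,-0.0466,-0.0535],0.8],
  [[0,-0.004,-0.001],[0.0062,-0.0466,-0.0535],0.8],
  [[0,-0.004,-0.001],[0.0064,-0.0497,-0.0561],0.8],
  [[0,-0.004,-0.001],[0.0063,-0.0484,-0.0577],0.8],
  [[0,-0.004,-0.001],[0.0062,-0.0471,-0.0592],0.8],
  [[0,-0.004,-0.001],[0.0062,-0.0471,-0.0592],0.8],
])

```text
time: 25.22
eef_pos: [497.5, 203.3, 132.0]
eef_rot: [0.31, 0.62, 0.662, -0.285]
ft_force: [-0.3, -0.2, -0.5]
width: 41.9
finger_force: 71.1
```

```bash
cat > chk.py <<'E'
from kin import *
p,z,x=face(YE,70); togo(p,z,-x); o=telemetry.get_obs(); f=np.array(o['ft_force']); d=p-o['eef_pos']; print('f u,n',f@x,-f@z,'to go u,n,y',d@x,-d@z,d@np.cross(x,z))
E
python3 chk.py
```

```text
t 25.22 TCP [497.5 203.3 132. ] z [ 0.056 -0.762 -0.646] x az 93.4 y az 3.9 y [0.998 0.068 0.007] q [-0.55  0.78 -0.31  1.51  0.79  1.62 -1.06] w 41.9
turn [-0.002  0.003  0.002] shift [-0.0016  0.0012 -0.0043] deg 0.5
f u,n -0.2893176988462194 -0.4255917669292791 to go u,n,y -4.1786527485898795 -1.7446960963757738 -1.5164058996835492
```

Call:
move_arm([
  [[0,0,0],[-0.0016,0,-0.002],0.8],
  [[-0.002,0.003,0.002],[-0.0017,0.0008,-0.004],0.8],
  [[-0.002,0.003,0.002],[-0.0017,0.001,-0.005],0.8],
  [[-0.002,0.003,0.002],[-0.0017,0.001,-0.005],0.8],
])

```text
time: 25.55
eef_pos: [495.8, 202.6, 127.0]
eef_rot: [0.31, 0.617, 0.663, -0.29]
ft_force: [-0.6, -1.0, 2.0]
width: 41.9
finger_force: 71.3
```

```bash
python3 chk.py
```

```text
t 25.55 TCP [495.8 202.6 127. ] z [ 0.054 -0.767 -0.64 ] x az 94.1 y az 4.0 y [ 0.998  0.07  -0.001] q [-0.55  0.79 -0.31  1.52  0.79  1.62 -1.07] w 41.9
turn [ 0.002 -0.     0.001] shift [0.0001 0.002  0.0007] deg 0.2
f u,n 2.1427461489983783 0.4901819679853704 to go u,n,y -0.7381924223473744 1.9932528716528 0.24280689167408373
```

Call:
move_arm([
  [[0,0,0],[0,-0.0003,-0.0014],0.8],
  [[0,0,0],[0,-0.0003,-0.0014],0.8],
  [[0,0,0],[0,-0.0003,-0.0014],0.5],
  [[0,0,0],[0,-0.0003,-0.0014],-1],
  [[0,0,0],[0,-0.0003,-0.0014],-1],
  [[0,0,0],[0,-0.0003,-0.0014],-1],
  [[0,0,0],[0,-0.0003,-0.0014],-1],
  [[0,0,0],[-0.001,0.015,0.013],-1],
  [[0,0,0],[-0.003,0.046,0.039],-1],
  [[0,0,0],[-0.006,0.076,0.064],-1],
  [[0,0,0],[-0.006,0.1,0.1],-1],
  [[0,0,0],[-0.006,0.1,0.12],-1],
  [[0,0,0],[-0.006,0.1,0.12],-1],
])

```text
time: 26.63
eef_pos: [490.0, 306.3, 251.2]
eef_rot: [0.31, 0.619, 0.664, -0.284]
ft_force: [0.4, 0.0, -0.1]
width: 85.4
finger_force: 0.0
```

```bash
python3 - <<'E'
from kin import *
o,im,d,C=wrist('w6'); pose(); seated(C,YE)
im2,d2=viewer.camera('scene'); seated(cloud('scene',d2),YE); seated(cloud('scene',d2),BE)
a=cv2.resize(im,(400,300)); b=cv2.resize(im2[140:260,150:310],(400,300),interpolation=2)
cv2.imwrite('pics/f.png',np.hstack([a,b])[...,::-1])
E
```

```text
t 26.68 TCP [490.1 304.8 248.7] z [ 0.057 -0.762 -0.645] x az 93.9 y az 4.1 y [0.997 0.072 0.004] q [-0.68  0.77 -0.33  1.2   0.75  1.92 -0.95] w 85.6
seat: n 4605 rect u,y [array([-3.9, -0.4]), array([96., 44.]), np.float64(0.2)] plane [-0.054 -0.004  3.772] medians [-6.1 -0.2  3.9]
seat: n 105 rect u,y [array([-2. , -3.8]), array([48. , 97.6]), np.float64(89.9)] plane [-0.048  0.065  0.147] medians [  4.  -19.4  -1.1]
seat: n 158 rect u,y [array([-2.4, -4. ]), array([49.2, 97.5]), np.float64(89.9)] plane [-0.043  0.087  1.142] medians [  3.6 -14.7   1.4]
```

View pics/f.png

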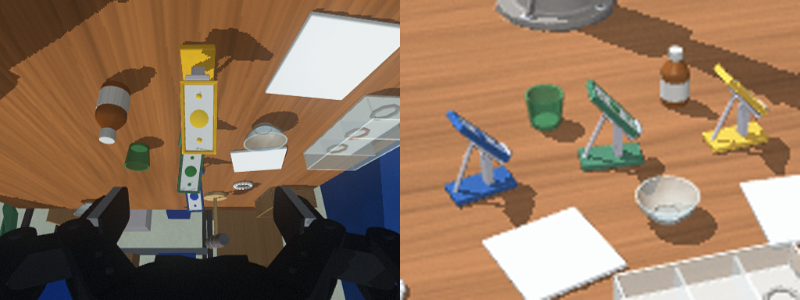

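Both plaques are seated, stones outwards, and look centred and square; the gripper is clear.

```bash
python3 -c "
from plant import workorder
print(workorder.hand_in())"
```

```text
the job is handed in; nothing more can be done
None
```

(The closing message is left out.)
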